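Refit the filter of the bench fume extractor and latch its hatch

TASK

The fume extractor beside the laser marker is standing open for its filter change. Lay the clean filter cartridge flat and fully home in the filter seat of the open bay, handle outwards, swing the hatch fully shut over it, and turn the wing knob clockwise, a quarter turn right to its stop, so that the cam tongue inside catches behind the frame edge. Do not shift or knock over the bearings, carton, jar and wrench on the bench, and finish with the hand clear.

Things in the scene. Friction and masses are not known exactly. Their poses are not given: they have to be found in the camera images.
- extractor: White bench fume extractor, fixed: 320 mm deep (x), 360 wide (y), 185 high. Origin: centre of underside; its -x side is the front, which looks to the robot's left. Front wall 90 mm high; above it the face slopes back and up, 30 degrees from level, for 190 mm to the flat top. A round duct leaves the top at the rear, far from the robot, 275 mm above the bench.
- bay: Filter opening in the sloping face, fixed. Origin in the plane of the face, 137.5 mm above the bench. Axes: x up the slope, y level along the face, away from the robot, z square out of the face (up and to the robot's left, 30 degrees off vertical). Opening: x -65 to 65, y -100 to 98 mm. Nearer the robot than the seat (y under -58) is a solid step, top at z -32 mm.
- seat (a point): Centre of the floor of the filter seat, at bay x 0, y +20, z -68 mm; axes as bay. The seat is a pocket 130 mm (x) by 156 mm (y) with upright walls. The filter's origin belongs here, its x along the seat's y, with 5 mm of play each side.
- frame_edge (a point): Middle of the edge of the opening nearest the robot, at bay y -100 mm, face plane; axes as bay. Frame sheet 4 mm thick (bay z -4 to 0), free space behind it. The tongue must end up behind this edge.
- hatch (a joint): Hinge of the hatch, rad: 0 = fully shut, grows as it opens, stop 1.95, starts at 1.62 to 1.74. Friction hinge, 0.6 N m: stays where it is left, also nearly shut, so push it home. White pan, 0.5 kg, 224 mm from hinge to free edge, 154 along the hinge (bay x -77 to 77), 8 thick. Open, it stands up at the far end of the opening, outer face away from the robot, to 0.38 m above the bench.
- hatch_hinge (a point): Middle of the hatch's hinge line, at bay x 0, y +112, z +4 mm; the line is parallel to the bay's x. Axes turn with the hatch: x along the hinge up the slope, -y from hinge to free edge, z out of the outer face, which lies 4 mm out from the hinge line (bay z +8 mm when shut).
- hatch_push (a point): Point on the hatch's outer face 203 mm from the hinge line, 57 mm down the slope from the middle, clear of the wing knob: a good place to push. Axes as hatch_hinge.
- latch (a joint): Turn of the wing knob, rad: 0 = wing and tongue along the slope, tongue inside the opening; grows clockwise seen from outside; 1.571 = stop, tongue behind the frame edge. Starts at 0 to 0.3. Friction 0.12 N m, no spring. Turned beyond 0.35 before the hatch is shut, the tongue strikes the frame; with the hatch not quite shut the knob will not turn home.
- latch_grip (a point): On the knob's axis, 26 mm out from the hatch's outer face: where to grip. The axis is square to the hatch, 190 mm from the hinge line, bay x 0. Axes turn with the knob: x along wing and tongue, z out. Black wing 60 mm long (x), 10 thick (y), from 6 to 34 mm above the outer face; hub 22 mm across; rosette under it 32 across, 6 high.
- tongue_tip (a point): End of the steel cam tongue on the hatch's inside, 40 mm from the knob's axis along the knob's x. Tongue 16 mm wide, 4 thick, 14 to 18 mm inside the hatch's outer face. Hidden when the hatch is shut.
- filter: Loose filter cartridge, 0.25 to 0.5 kg: aluminium frame, pleated paper, 146 mm (x) by 120 (y) by 32 high; bail handle on top along x: bar 90 mm long, 12 thick (y), 48 to 60 mm above the underside, on two legs at x +-40 mm. The same either way round. Origin: centre of underside, z up. Lies flat on the bench left of the extractor, near or far, at any yaw.
- filter_grip (a point): Middle of the bar of the filter's handle, 54 mm above its underside. Axes as filter.
- bearing_a1: Lowest of a stack of three steel bearings before the extractor's front, 100 mm across, 28 mm high each (stack 84 mm). Origin: centre of its underside. Leave alone.
- bearing_a2: Middle bearing of that stack.
- bearing_a3: Top bearing of that stack.
- bearing_b1: Lower of two bearings, 84 mm across, 25 mm high each, before the extractor's front, farther from the robot. Origin: centre of its underside. Leave alone.
- bearing_b2: Upper bearing of that pair.
- carton: Closed cardboard carton 140 x 110 x 55 mm, in the place, near or far, where the filter is not. Origin: centre of its underside. Leave alone.
- solvent: White plastic jar, 64 mm across, 170 mm high, behind the extractor (to the right). Origin: centre of its underside. Leave alone.
- wrench: Steel wrench 170 mm long lying on the extractor's flat top. Leave alone.
There are look-alikes about, which are no part of the job. What is shaped like the filter but blue or pink is not meant.

How it is judged (in metres and radians):
On the way, in this order (a step that is already met when the one before it is completed fails the run):
1. the filter lies fully home in its seat, handle outwards (distance between filter and seat below 0.01 m and z of filter in the frame of seat below 0.004 m and angle between the z axis of filter and the z axis of bay, either way round below 0.06 rad and z of filter_grip in the frame of seat above 0.04 m), for 0.2 s.
2. the hatch is fully shut (value of joint hatch below 0.025 rad), for 0.2 s.
3. the wing knob is turned until the tongue is behind the frame edge, with the hatch shut (value of joint hatch below 0.025 rad and value of joint latch above 1.35 rad), for 0.2 s.
At the end, for the whole second after the job is handed in: Filter in its seat, handle outwards: on the floor within 4 mm, flat within 0.06 rad, within 10 mm of the centre. Hatch shut within 0.025 rad. Wing knob at 1.35 rad or more, tongue tip behind the frame edge and over 12 mm past it. All at rest (all of step 1 and all of step 3 and y of tongue_tip in the frame of bay below -0.112 m and z of tongue_tip in the frame of bay below -0.004 m and linear speed of filter below 0.02 m/s); the robot touches nothing.
It fails at once if a bearing, the carton, the jar or the wrench is shifted by more than 20 mm or knocked over (distance of any of bearing_a1, bearing_a2, bearing_a3, bearing_b1, bearing_b2, carton, solvent, wrench from where it was at the start of the episode above 0.02 m or angle between any of bearing_a1, bearing_a2, bearing_a3, bearing_b1, bearing_b2, carton, solvent, wrench's own z axis and vertical above 0.35 rad).
It also fails if it takes over 72 s, if anything falls off the work surface, if the arm or the gripper's body presses on something with over 40 N, if the wrist force passes 120 N, or if a joint passes its speed limit or range.

ROBOT

A 7-joint arm with a two-finger parallel gripper is mounted at the origin on the work surface. World frame = base frame: x ahead of the robot, y to its left, z up, the work surface at z = 0. Lengths are in mm, angles in rad, forces in N, time in s.
With the tool pointing down it reaches from about 400 to 875 mm from the base axis. Payload 4.4 kg.
Tool frame: the origin (TCP) lies midway between the tips of the shut fingers; the grasp point (between the pads) lies ctrl.tcp_to_grasp behind it (ctrl.tcp_to_grasp is the distance from the TCP to the grasp point, in mm); z points along the fingers, y is the line along which they close (so a half turn about z gives the same grasp; the last joint's range is limited). The gripper opens to 85 mm and grips with 20 to 120 N. Pads are 22 mm wide; open, the fingers measure 114 mm over their backs; the gripper's body (76 mm by 85 mm) begins 54 mm behind the grasp point. The pads swing forward as they close: fully open they stand 13 mm farther back than shut.
Start: joints at [-1.281, 0.628, 0.038, 1.517, -0.027, 0.996, -0.02], TCP at [226.398, 609.312, 231.313] pointing down, gripper open.
Joint ranges: [-3.06, 3.06], [-0.37, 2.12], [-1.25, 1.32], [0.18, 2.47], [-1.1, 4.24], [0.23, 1.98], [-2.94, 2.94]. Speed limits (rad/s): [2.57, 2.57, 3.14, 3.14, 3.14, 3.14, 3.14].

INTERFACE

Orientations are given as [roll, pitch, yaw] about the fixed x, y, z axes, in that order (R = Rz(yaw) Ry(pitch) Rx(roll)).
In Python, from cell import ctrl, get_image, get_calibration, workorder, boxes_of, place_of gives the robot as it stands.
- The arm moves only by the tool play_rows, never from a script. Its argument "series" is a list that holds one entry, the list of rows, each a list of 7 numbers: the shift along the world's x, y, z in cm, then the turn, a rotation vector about the world's x, y, z in degrees, then the closure, from 0 (fully open) to 1 (shut). A call has 1 to 20 rows; each row shifts and turns the commanded pose from where the row before left it; what a row does not reach is not made up. A row lasts 1/8 s, in which the tool goes at most 62.5 mm and 10.7 degrees, less where a joint would pass 70% of its speed; a pose out of reach is approached as far as the arm can. A call with a gripper value outside its range is refused whole. The fingers move at their own pace and stop on an object; the grip force is fixed at half the most. Time passes only in rows, so rows that do not move let the fingers close. It gives the time, the measured TCP pose, the force, the opening and the grip force at its end, in the units of the state.
- ctrl.read_state(): the state, without advancing time (a new reading comes with each control period).
- get_image(name): name is "scene" or "top" or "wrist"; returns (picture, depth): 384x512x3 uint8, red, green, blue; 384x512 float32, mm along the optical axis (not along the pixel's ray), 0 where there is no reading.
- get_calibration(name): a dict with "K" (3x3 intrinsics, pixels), "k1" (the pictures are not rectified: a ray, as slopes to the right and down, at radius r is drawn at 1 + k1 r^2 times it, then the intrinsics apply), "R" (3x3) and "t" (3): a world point X has camera coordinates R X + t; the wrist camera has in their place "mount" (4x4, takes a point from camera to tool coordinates, whose origin is the TCP and whose axes are the flange's). Camera axes: x right, y down, z forward; pixel columns grow to the right and rows downward; lengths in mm; the calibration is good to about 2 mm. A picture is of the moment at which its call begins: read the wrist's pose just before it. get_calibration takes no time and is no camera call.
- workorder.finish_job(): hands the job in; it is judged then, once.
Trained networks look in the newest picture that a camera, given by its name, has taken for a name from the list of things; names that differ only in an ending like _2 or _b are one class to them, and where a whole thing is asked for, a point or a joint stands for the part that bears it (a point fixed in the world has none). Each returns a list of dicts, best first, with "p" (0 to 1); they miss things now and then, are a little off and sometimes report something else, mostly with a low value. They report only what shows in the picture. A call takes as long as a camera call. They do not tell look-alikes from the thing itself.
- boxes_of(target, camera): "pixel" ([column, row] in pixels, amid what is visible of it).
- place_of(target, camera): "pixel" ([column, row] in pixels: a listed point, or the origin of a listed thing).
The state is a dict: "clock": time; "qpos": joint angles; "qd": joint speeds; "tau": joint torques, N m; "eef_pos": TCP position; "tool_rot": TCP orientation; "force": force on the tool from outside, world axes, zero at the start; "torque": the same for the moment, N m; "width": finger opening in mm; "gripper_force": force on a finger pad.
Only numpy, scipy, OpenCV 4.12 (cv2) and the standard library are available. Lean on these libraries where they do the work, as an engineer would, in place of code of your own. Each camera call takes 0.05 s, during which the arm holds its last target. There are 200 camera calls.

## Working session

There is one attempt and no reset: what is moved stays moved. The work goes in short steps, Python scripts to look and compute and a tool call to move; the robot and the scene stay as the last step left them, time stands still between calls to the robot, and variables do not carry over. Pictures are saved under pics/ and viewed, at most 10 in all, crops included, and the job is handed in when it is done.

Besides the shell and the picture viewer there is one more tool, called after "Emit:" by a JSON object that holds its "op" and its "data", one argument or row to a line. play_rows: Moves the arm, as the interface text tells. Its arguments: {"type":"object","properties":{"series":{"type":"array"}},"required":["series"]}

```bash
mkdir -p pics; ls; cat > h.py <<'E'
import numpy as np, cv2
from scipy.spatial.transform import Rotation as Rn
from cell import ctrl, get_image, get_calibration, workorder, boxes_of, place_of
def cam(n,s=None):
    c=get_calibration(n)
    if 'R' in c: R=np.array(c['R']);t=np.array(c['t']);return c,R.T,-R.T@t
    M=np.array(c['mount']); s=s or ctrl.read_state()
    A=Rn.from_euler('xyz',s['tool_rot']).as_matrix()
    return c,A@M[:3,:3],A@M[:3,3]+np.array(s['eef_pos'])
def rays(c,px):
    px=np.atleast_2d(np.array(px,float))
    K=np.array(c['K']);d=np.stack([(px[:,0]-K[0,2])/K[0,0],(px[:,1]-K[1,2])/K[1,1]],1)
    u=d.copy()
    for _ in range(20): u=d/(1+c['k1']*(u**2).sum(1,keepdims=True))
    return np.c_[u,np.ones(len(u))]
def world(n,px,depth,s=None):
    c,R,t=cam(n,s); return (rays(c,px)*np.atleast_1d(depth)[:,None])@R.T+t
def onplane(n,px,z,s=None):
    c,R,t=cam(n,s); r=rays(c,px)@R.T; return t+r*((z-t[2])/r[:,2])[:,None]
def cloud(n,dep,s=None):
    v,u=np.nonzero(dep>0); return world(n,np.c_[u,v],dep[v,u],s),np.c_[u,v]
def dat(d,p):
    x,y=int(round(p[0])),int(round(p[1])); w=d[max(0,y-2):y+3,max(0,x-2):x+3]; w=w[w>0]; return np.median(w) if len(w) else 0
E
python3 - <<'E'
from h import *
s=ctrl.read_state();print(s['eef_pos'],s['tool_rot'],s['width'],ctrl.tcp_to_grasp)
for n in ['scene','top']:
    im,d=get_image(n);cv2.imwrite(f'pics/{n}0.png',im[...,::-1])
    np.savez(f'{n}0.npz',im=im,d=d)
    for t in ['extractor','bay','seat','frame_edge','hatch_hinge','hatch_push','latch_grip','filter','filter_grip','bearing_a1','bearing_b1','carton','solvent','wrench']:
        for r in place_of(t,n)[:2]:
            print(n,t,np.round(r['p'],2),np.round(r['pixel'],1),np.round(world(n,r['pixel'],dat(d,r['pixel']))[0],0))
E
```

```text
pics
[226.18355254 608.7139898  230.40258176] [-3.13970186e+00  1.19841372e-05  2.78574819e+00] 85.47849854900217 18.700000000000003
scene extractor 0.9 [286.1 190.2] [543. -28.  67.]
scene bay 0.95 [299.2 170.1] [496. -77.  91.]
scene seat 0.97 [287.1 181.2] [536. -51.  79.]
scene frame_edge 0.83 [336.4 166.1] [407. -29. 133.]
scene hatch_hinge 0.65 [261.  181.7] [625.  36. 174.]
scene hatch_push 0.82 [271.9 177.3] [624. 155. 297.]
scene latch_grip 0.89 [251.5 156.5] [657. 100. 312.]
scene latch_grip 0.55 [273.1 176.5] [622. 160. 303.]
scene filter 0.97 [363.3 286.9] [426. 283.  28.]
scene filter 0.87 [214.8 331.8] [781. 336.  34.]
scene filter_grip 0.87 [366.7 273.8] [417. 268.  59.]
scene filter_grip 0.84 [175.8 236.1] [850.  75.  60.]
scene bearing_a1 0.81 [313.1 244.6] [525. 182.  85.]
scene bearing_a1 0.58 [308.7 255.6] [539. 198.  67.]
scene bearing_b1 0.97 [260.5 262.5] [648. 150.   0.]
scene bearing_b1 0.57 [259.2 267.8] [660. 200.  49.]
scene carton 0.58 [313.5 345.3] [585. 413.  55.]
scene carton 0.35 [309.7 251.1] [538. 198.  83.]
scene solvent 0.46 [308.8 120.8] [ 450. -
[... 487 characters left out ...]
50. 275.]
top latch_grip 0.53 [210.  161.6] [665. 100. 310.]
top filter 0.82 [231.3 115.3] [847.  67.  28.]
top filter 0.79 [141.4 140. ] [772. 324.  52.]
top filter_grip 0.94 [230.1 109.2] [857.  69.  60.]
top filter_grip 0.9 [144.8 138. ] [777. 313.  57.]
top bearing_a1 0.94 [200.2 229.9] [515. 160.   2.]
top bearing_a1 0.37 [202.6 229.9] [515. 153.   0.]
top bearing_b1 0.84 [201.7 184.9] [617. 125. 262.]
top carton 0.73 [125.3 211.6] [567. 366.  57.]
top carton 0.56 [196.9 228. ] [521. 170.   0.]
top solvent 0.61 [368.9 227. ] [ 516. -303.  128.]
top solvent 0.51 [198.8 186.1] [615. 133. 255.]
top wrench 0.82 [329.8 249. ] [ 460. -188.  192.]
top wrench 0.32 [202.8 226.6] [525. 152.   1.]
```

```bash
python3 - <<'E'
import cv2,numpy as np
a=cv2.imread('pics/scene0.png');b=cv2.imread('pics/top0.png')
cv2.imwrite('pics/s1.png',cv2.resize(a[80:384,130:450],(800,600) and None,fx=1.9,fy=1.9)); cv2.imwrite('pics/t1.png',cv2.resize(b[80:330,90:400],None,fx=2.4,fy=2.4))
E
```

```text
(no output)
```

View pics/s1.png

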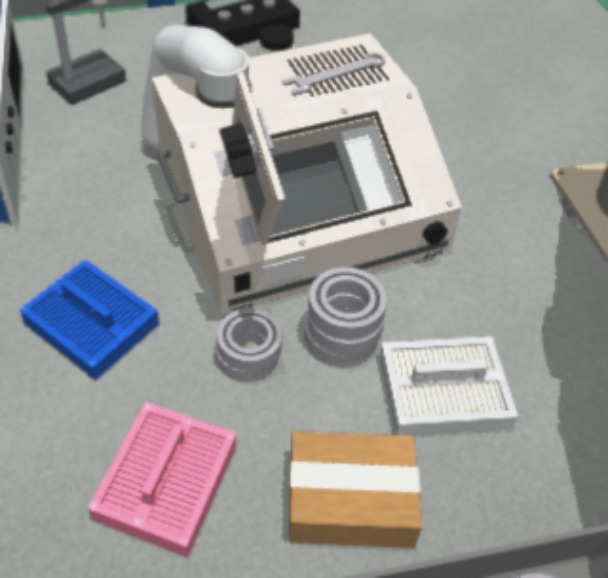

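View pics/t1.png

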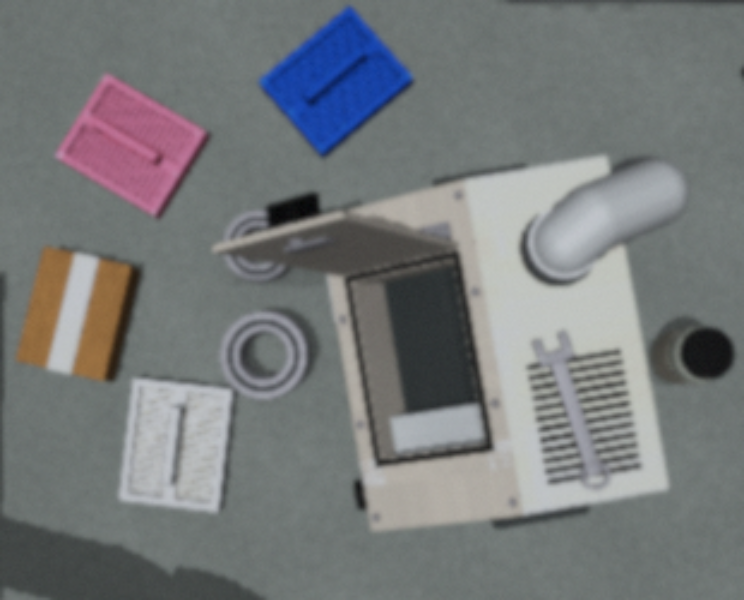

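The white filter is front-left near (418,268). Pink and blue are look-alikes, the carton is at about (575,390), and the hatch stands up at the far end. Next I'll fit the extractor and filter poses from depth.

```bash
cat > fit.py <<'E'
from h import *
from scipy.optimize import least_squares
def fitext(P,yaw0=0.):
    # slope plane: n=(cos(a)*.5, sin(a)*.5,.866), a = heading of front (extractor -x)
    n=None; a=np.pi/2+yaw0
    q=P[(P[:,2]>95)&(P[:,2]<180)&(P[:,0]>330)&(P[:,0]<760)&(P[:,1]>-160)&(P[:,1]<120)]
    best=None
    for da in np.arange(-.35,.36,.01):
        n=np.array([np.cos(a+da)*.5,np.sin(a+da)*.5,.866])
        d=q@n; h,e=np.histogram(d,np.arange(d.min(),d.max()+3,3)); k=h.argmax()
        if best is None or h[k]>best[0]: best=(h[k],a+da,e[k]+1.5)
    _,a,c=best
    for tol in (6,4,3):
        n=np.array([np.cos(a)*.5,np.sin(a)*.5,.866]); m=abs(q@n-c)<tol; w=q[m]
        r=least_squares(lambda p:w@np.array([np.cos(p[0])*.5,np.sin(p[0])*.5,.866])-p[1],[a,c],loss='soft_l1'); a,c=r.x
    return a,c,w
if __name__=='__main__':
    for n in ['top','scene']:
        z=np.load(n+'0.npz'); P,uv=cloud(n,z['d']); a,c,w=fitext(P)
        yb=np.array([np.sin(a),-np.cos(a),0]); f=np.array([np.cos(a),np.sin(a),0]); xb=np.array([-f[0]*.866,-f[1]*.866,.5]); nb=f*.5+np.array([0,0,.866])
        # O = point on plane z=137.5
        print(n,'front heading',np.degrees(a),'c',c,len(w), 'rms',np.std(w@nb-c))
        y=w@yb; x=w@xb
        x0=(c*nb+xb*0); O0=nb*c; O0=O0+xb*((137.5-O0[2])/xb[2])
        X=(w-O0)@xb;Y=(w-O0)@yb
        print('y extents',np.percentile(Y,[.5,99.5]),'x ext',np.percentile(X,[.5,99.5]))
        t=P[(abs(P[:,2]-185)<4)&(abs((P-O0)@yb)<900)]; t=t[(t[:,1]<150)&(t[:,0]>250)&(t[:,0]<900)&(t[:,1]>-350)]
        print('top y',np.percentile((t-O0)@yb,[.5,1,99,99.5]))
        # opening: points below plane with |X|<50
        dd=(P-O0)@nb; X=(P-O0)@xb;Y=(P-O0)@yb
        hY=np.histogram(Y[(abs(X)<45)&(abs(dd)<3)],np.arange(-400,400,10)); print([(int(e),int(k)) for e,k in zip(hY[1],hY[0]) if k])
        print('O0',O0,'yb',yb)
        b=(P[:,2]>20)&(P[:,2]<36)&(np.hypot(P[:,0]-418,P[:,1]-275)<110)
        (cx,cy),sz,an=cv2.minAreaRect(P[b][:,:2].astype(np.float32)); print('filter',cx,cy,sz,an)
        b=(P[:,2]>52)&(P[:,2]<66)&(np.hypot(P[:,0]-418,P[:,1]-270)<75)
        print('bar',P[b].mean(0),cv2.minAreaRect(P[b][:,:2].astype(np.float32)))
        S=(P[:,2]>80)&(P[:,2]<90)&(np.hypot(P[:,0]-530,P[:,1]-170)<80); print('a3',cv2.minEnclosingCircle(P[S][:,:2].astype(np.float32)))
        S=(P[:,2]>45)&(P[:,2]<54)&(np.hypot(P[:,0]-640,P[:,1]-190)<90); print('b2',cv2.minEnclosingCircle(P[S][:,:2].astype(np.float32)) if S.any() else 0)
E
python3 fit.py
```

```text
top front heading 99.20133969665207 c 68.33707804701562 2899 rms 1.552592450071202
y extents [322.14225435 681.67419569] x ext [-86.46406897  86.96886773]
top y [322.93635778 324.57009039 679.45570634 681.17899846]
[(320, 86), (330, 98), (340, 86), (350, 91), (360, 90), (370, 93), (380, 95)]
O0 [  16.22738225 -100.17604245  137.5       ] yb [0.98713253 0.15990427 0.        ]
filter 419.4312744140625 277.1230773925781 (151.79327392578125, 147.49484252929688) 83.33032989501953
bar [416.06444909 262.62746054  59.83904617] ((417.05364990234375, 263.0867919921875), (12.519514083862305, 88.678466796875), 82.72605895996094)
a3 ((520.969970703125, 152.60067749023438), 49.86711883544922)
b2 ((651.1929931640625, 163.53346252441406), 42.13080596923828)
scene front heading 99.03231771792207 c 69.23479464654746 3502 rms 1.4923236523772017
y extents [322.353628   681.01781872] x ext [-86.13755156  86.38065342]
top y [322.83498868 323.99740561 680.20654457 681.39741876]
[(310, 2), (320, 86), (330, 88), (340, 94), (350, 92), (360, 96), (370, 94), (380, 98)]
O0 [ 15.64993831 -98.4503854  137.5       ] yb [0.98759995 0.15699155 0.        ]
filter 424.7520446777344 259.4713134765625 (131.68373107910156, 166.76922607421875) 82.85678100585938
bar [418.01084857 266.80057245  58.80771021] ((416.6656188964844, 265.5906066894531), (15.235233306884766, 87.83659362792969), 81.98226928710938)
a3 ((518.4552001953125, 155.3391571044922), 50.78910446166992)
b2 ((619.8228149414062, 172.55422973632812), 72.41670227050781)
```

Emit:
{"op": "play_rows", "data": {
  "series": [
    [[2.4,-4.3,0,0,0,1.6,0],[2.4,-4.3,0,0,0,1.6,0],[2.4,-4.3,0,0,0,1.6,0],[2.4,-4.3,0,0,0,1.6,0],[2.4,-4.3,0,0,0,1.6,0],[2.4,-4.3,0,0,0,1.7,0],[2.4,-4.3,0,0,0,1.7,0],[2.3,-4.2,-3,0,0,1.7,0],[0,0,0,0,0,0,0],[0,0,0,0,0,0,0]]
  ]
}}

```text
clock: 2.75
eef_pos: [417.4, 267.0, 201.5]
tool_rot: [3.141, -0.0, 3.014]
force: [-0.0, 0.8, -0.2]
width: 85.3
gripper_force: 0.0
```

```bash
cat > look.py <<'E'
from h import *
import sys
s=ctrl.read_state(); im,d=get_image('wrist'); np.savez('w.npz',im=im,d=d); cv2.imwrite(f'pics/{sys.argv[1]}.png',im[...,::-1])
print(s['clock'],np.round(s['eef_pos'],1),np.round(s['tool_rot'],3),np.round(s['qpos'],2),s['width'])
P,uv=cloud('wrist',d,s)
z0=np.median(P[(P[:,2]<10)][:,2]) if (P[:,2]<10).any() else 0
b=(P[:,2]>50)&(P[:,2]<66)&(np.hypot(P[:,0]-417,P[:,1]-265)<75); print('bench',z0,'bar',P[b].mean(0),cv2.minAreaRect(P[b][:,:2].astype(np.float32)))
b=(P[:,2]>15)&(P[:,2]<66)&(np.hypot(P[:,0]-417,P[:,1]-265)<110); print('filt',cv2.minAreaRect(P[b][:,:2].astype(np.float32)))
for r in place_of('filter_grip','wrist')[:2]: print(r, onplane('wrist',r['pixel'],60,s))
E
python3 look.py w1
```

```text
2.75 [417.4 267.  201.5] [ 3.141 -0.     3.014] [-0.62  0.45 -0.01  1.97  0.01  0.72  0.81] 85.33280256731601
bench 1.0502928124275286 bar [415.74083292 263.49900982  60.7509867 ] ((418.5088806152344, 262.8623046875), (11.891801834106445, 89.66729736328125), 82.85675048828125)
filt ((419.633056640625, 252.09976196289062), (167.1485595703125, 168.277587890625), 5.059791564941406)
{'pixel': [256.9, 169.8], 'p': 0.84} [[415.60743624 264.04107534  60.        ]]
```

View pics/w1.png

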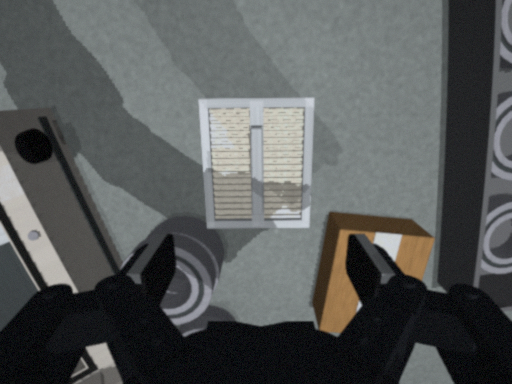

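Emit:
{"op": "play_rows", "data": {
  "series": [
    [[0,-0.35,-4,0,0,0,0],[0,0,-4,0,0,0,0],[0,0,-4,0,0,0,0],[0,0,-3,0,0,0,0],[0,0,-1.4,0,0,0,0],[0,0,0,0,0,0,0],[0,0,0,0,0,0,1],[0,0,0,0,0,0,1],[0,0,0,0,0,0,1],[0,0,0,0,0,0,1],[0,0,0,0,0,0,1],[0,0,0,0,0,0,1],[0,0,0,0,0,0,1],[0,0,0,0,0,0,1]]
  ]
}}

```text
clock: 4.6
eef_pos: [417.6, 262.9, 37.8]
tool_rot: [3.141, 0.001, 3.015]
force: [-0.1, -0.6, 6.2]
width: 11.0
gripper_force: 59.0
```

Emit:
{"op": "play_rows", "data": {
  "series": [
    [[0,0,1.5,0,0,0,1],[0,0,4,0,0,0,1],[0,0,5,0,0,0,1],[0,0,5,0,0,0,1],[0,0,5,0,0,0,1],[0,0,2,0,0,0,1],[0,0,0,0,0,0,1]]
  ]
}}

```text
clock: 5.48
eef_pos: [417.6, 262.9, 263.9]
tool_rot: [3.14, 0.002, 3.014]
force: [0.1, -0.3, -5.4]
width: 10.9
gripper_force: 59.3
```

```bash
cat >> h.py <<'E'
A_=np.radians(99.1); f_=np.array([np.cos(A_),np.sin(A_),0]); xb=np.r_[-f_[:2]*.866,.5]; yb=np.array([np.sin(A_),-np.cos(A_),0]); nb=f_*.5+np.array([0,0,.866]); O=np.array([511.4,-19.8,137.5]); B=np.stack([xb,yb,nb],1)
def bay(P): return (np.atleast_2d(P)-O)@B
def unbay(p): return O+B@np.array(p,float)
E
python3 - <<'E'
from h import *
for n in ['top','scene']:
    z=np.load(n+'0.npz');P,uv=cloud(n,z['d']);b=bay(P)
    m=abs(b[:,2])<4
    for lo in (-40,0,40):
        mm=m&(abs(b[:,0]-lo)<15); h=np.histogram(b[mm,1],np.arange(-130,-80,3)); print(n,'near',lo,h[0])
    for lo in (-80,-40):
        mm=m&(abs(b[:,1]-lo)<15); h=np.histogram(b[mm,0],np.arange(-95,96,3)); print(n,'x',h[0])
    # step top and floor
    mm=(abs(b[:,0])<50)&(b[:,1]>-95)&(b[:,1]<-65); print('step z',np.median(b[mm,2]))
    mm=(abs(b[:,0])<45)&(b[:,1]>-20)&(b[:,1]<60)&(b[:,2]<-30); print('floor z',np.percentile(b[mm,2],[20,50,80]))
    # hatch
    mm=(b[:,1]>80)&(b[:,1]<200)&(b[:,2]>40)&(b[:,2]<225)&(abs(b[:,0])<78); q=b[mm]; pf=np.polyfit(q[:,2],q[:,1],1); print('hatch',len(q),pf,np.pi/2+np.arctan(pf[0]),np.percentile(q[:,2],[2,98]))
E
```

```text
top near -40 [13 10 10 10 11 10 10 12 10 13  2  0  0  0  0  0]
top near 0 [11 10 12 10  9 10 11 12 11 11  3  0  0  0  0  0]
top near 40 [10 11 12 10 11  9 12 11 12 11  3  0  0  0  0  0]
top x [ 1 13 11  8 10 10  7  7  7 10 10  3  0  0  0  0  0  0  0  0  0  0  0  0
  0  0  0  0  0  0  0  0  0  0  0  0  0  0  0  0  0  0  0  0  0  0  0  0
  0  0  0  0  0  2  9  8 16 10 10 13 14 12 11]
top x [ 7  6  9 13  4 12  8  6 13 12  8  6  0  0  0  0  0  0  0  0  0  0  0  0
  0  0  0  0  0  0  0  0  0  0  0  0  0  0  0  0  0  0  0  0  0  0  0  0
  0  0  0  0  0  0  8 14  9 13 14 13 13 17  7]
step z -32.107534340667954
floor z [-70.14459128 -68.00093797 -66.02724309]
hatch 1383 [  0.17035532 103.38460255] 1.7395318047477193 [ 45.18205019 223.94623283]
scene near -40 [13 10 11 11  7 14  9 13 13 10  1  0  0  0  0  0]
scene near 0 [14 12  6 12 10 13  7 11 12 11  1  0  0  0  0  0]
scene near 40 [11 11  8 11  9 13  7 11 12 12  2  0  0  0  0  0]
scene x [11 13 10 14 10 11 10  9 11 10  4  0  0  0  0  0  0  0  0  0  0  0  0  0
  0  0  0  0  0  0  0  0  0  0  0  0  0  0  0  0  0  0  0  0  0  0  0  0
  0  0  0  0  0  6 12 12  8  8 14 10 10  9  9]
scene x [14 13 11 12 12 13 10 12 12 10  4  0  0  0  0  0  0  0  0  0  0  0  0  0
  0  0  0  0  0  0  0  0  0  0  0  0  0  0  0  0  0  0  0  0  0  0  0  0
  0  0  0  0  0  5 11  6 12 11 11  9  9 11 10]
step z -32.391139865121865
floor z [-69.98238965 -68.22463313 -66.40789241]
hatch 1175 [  0.15704184 112.08870778] 1.7265659424188928 [ 49.81279573 224.56242953]
```

Emit:
{"op": "play_rows", "data": {
  "series": [
    [[1.27,-2.57,0.1,0,0,5.5,1],[1.27,-2.57,0.1,0,0,5.5,1],[1.27,-2.57,0.1,0,0,5.4,1],[1.27,-2.57,0,-5.92,-0.95,0,1],[1.27,-2.57,0,-5.92,-0.95,0,1],[1.27,-2.57,0,-5.92,-0.95,0,1],[1.27,-2.57,0,-5.92,-0.95,0,1],[1.27,-2.57,0,-5.92,-0.95,0,1],[0,0,0,0,0,0,1],[0,0,0,0,0,0,1],[0,0,0,0,0,0,1]]
  ]
}}

```text
clock: 6.85
eef_pos: [518.7, 57.6, 265.2]
tool_rot: [-2.62, -0.0, -2.983]
force: [0.1, 0.4, -4.8]
width: 10.7
gripper_force: 59.5
```

```bash
cat > st.py <<'E'
from h import *
s=ctrl.read_state(); R=Rn.from_euler('xyz',s['tool_rot']).as_matrix()
print(s['clock'],np.round(s['eef_pos'],1),'bay',np.round(bay(s['eef_pos'])[0],1),'tool x,y,z in bay',np.round((B.T@R).T,3).tolist(),'q',np.round(s['qpos'],2),s['width'],np.round(s['force'],1))
E
python3 st.py; python3 - <<'E'
from h import *
s=ctrl.read_state()
for n in ['top','scene']:
    im,d=get_image(n); P,uv=cloud(n,d); b=bay(P); t=bay(s['eef_pos'])[0]; np.savez(n+'1.npz',im=im,d=d)
    q=b-t; m=(abs(q[:,0])<90)&(abs(q[:,1])<110)&(q[:,2]>-45)&(q[:,2]<-2)&(q[:,1]<85); q=q[m]; print(n,len(q))
    print(np.percentile(q,[1,99],axis=0)); 
    q=q[abs(q[:,2]+6)<5]; print('frame top',len(q),np.percentile(q[:,2],50) if len(q) else 0, cv2.minAreaRect(q[:,:2].astype(np.float32)) if len(q)>5 else 0)
    cv2.imwrite(f'pics/{n}1.png',im[...,::-1])
a=cv2.imread('pics/scene1.png');cv2.imwrite('pics/s2.png',cv2.resize(a[80:384,130:450],None,fx=1.9,fy=1.9))
E
```

```text
6.85 [518.7  57.6 265.2] bay [ -1.3  19.4 148.2] tool x,y,z in bay [[0.0, -1.0, -0.0], [-1.0, -0.0, 0.002], [-0.002, 0.0, -1.0]] q [-0.6   0.49  0.16  1.84  0.5   1.03  0.97] 10.723161112320332 [ 0.1  0.4 -4.8]
top 2432
[[-58.44785837 -72.15824197 -34.86683832]
 [ 60.54607235  71.72499146  -2.28633029]]
frame top 1505 -6.688147827857733 ((-1.0051460266113281, -0.1686248779296875), (124.48731994628906, 146.37852478027344), 0.20259343087673187)
scene 2187
[[-61.5360819  -72.61480834 -33.58060272]
 [ 57.00097079  72.03356751  -2.42399716]]
frame top 1465 -6.723898481172284 ((-1.16290283203125, -1.1810226440429688), (121.68702697753906, 147.87265014648438), 0.12381874769926071)
```

View pics/s2.png

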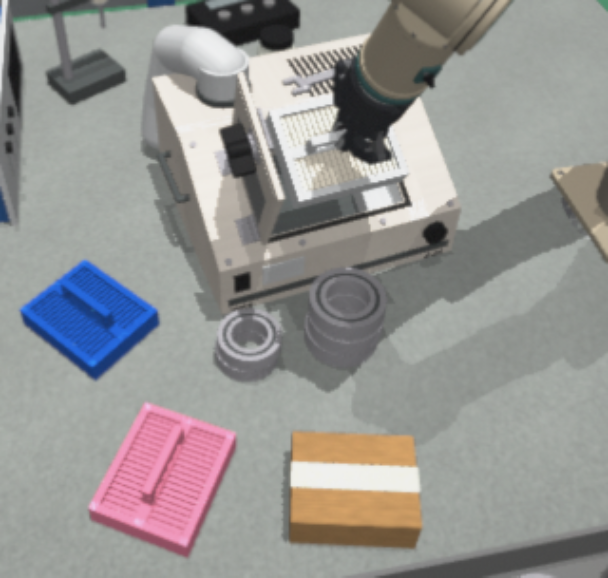

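Emit:
{"op": "play_rows", "data": {
  "series": [
    [[0.13,-0.19,0.13,0,0,0,1],[0.2,-1.23,-2.17,0,0,0,1],[0.2,-1.23,-2.17,0,0,0,1],[0.2,-1.23,-2.17,0,0,0,1],[0.2,-1.23,-2.17,0,0,0,1],[0.08,-0.49,-0.87,0,0,0,1],[0.08,-0.49,-0.87,0,0,0,1],[0.08,-0.49,-0.87,0,0,0,1],[0.08,-0.49,-0.87,0,0,0,1],[0.08,-0.49,-0.87,0,0,0,1],[0,0,0,0,0,0,1]]
  ]
}}

```text
clock: 8.32
eef_pos: [531.8, -19.1, 135.8]
tool_rot: [-2.618, -0.001, -2.983]
force: [-0.2, 0.2, -5.4]
width: 10.7
gripper_force: 59.5
```

```bash
python3 st.py
```

```text
8.325 [531.8 -19.1 135.8] bay [ 1.3 20.3 -2.8] tool x,y,z in bay [[0.0, -1.0, 0.001], [-1.0, -0.0, -0.0], [0.0, -0.001, -1.0]] q [-0.5   0.68  0.23  1.99  0.62  0.67  0.89] 10.741295787324322 [-0.2  0.2 -5.4]
```

Emit:
{"op": "play_rows", "data": {
  "series": [
    [[0.08,-0.49,-0.87,0,0,0,1],[0.08,-0.49,-0.87,0,0,0,1],[0.03,-0.15,-0.26,0,0,0,1],[0.03,-0.15,-0.26,0,0,0,1],[0.02,-0.1,-0.17,0,0,0,1],[0,0,0,0,0,0,1]]
  ]
}}

```text
clock: 9.07
eef_pos: [534.7, -32.2, 112.0]
tool_rot: [-2.618, 0.0, -2.982]
force: [0.2, 0.6, -4.4]
width: 10.3
gripper_force: 59.4
```

```bash
python3 st.py
```

```text
9.075 [534.7 -32.2 112. ] bay [  1.   21.1 -30. ] tool x,y,z in bay [[0.0, -1.0, -0.0], [-1.0, -0.0, 0.0], [-0.0, 0.0, -1.0]] q [-0.49  0.72  0.25  2.    0.65  0.61  0.86] 10.303685945701442 [ 0.2  0.6 -4.4]
```

Emit:
{"op": "play_rows", "data": {
  "series": [
    [[0.02,-0.1,-0.17,0,0,0,1],[0,0,0,0,0,0,1],[0,0,0,0,0,0,0.6],[0,0,0,0,0,0,0.6],[0,0,0,0,0,0,0.6],[-0.08,0.49,0.87,0,0,0,0.6],[-0.16,0.98,1.74,0,0,0,0.6],[-0.32,1.97,3.46,0,0,0,0.6],[-0.32,1.97,3.46,0,0,0,0.6],[-0.32,1.97,3.46,0,0,0,0.6],[0,0,0,0,0,0,0.6],[0,0,0,0,0,0,0.6]]
  ]
}}

```text
clock: 10.58
eef_pos: [522.4, 40.1, 240.1]
tool_rot: [-2.618, -0.001, -2.983]
force: [-0.8, 0.3, -0.5]
width: 33.8
gripper_force: 0.0
```

```bash
python3 st.py;  cat > chk.py <<'E'
from h import *
s=ctrl.read_state()
for n in ['wrist','top','scene']:
    im,d=get_image(n); P,uv=cloud(n,d,s); b=bay(P); np.savez(n+'2.npz',im=im,d=d); cv2.imwrite(f'pics/{n}2.png',im[...,::-1])
    m=(abs(b[:,0])<64)&(b[:,1]>-57)&(b[:,1]<97)&(b[:,2]>-46)&(b[:,2]<-26); q=b[m]; print(n,len(q))
    if len(q)<50: continue
    print('ext',np.percentile(q,[1,99],axis=0).round(1).tolist()); r=q[q[:,2]>-44]
    k=abs(r[:,2]-np.median(r[:,2]))<5
    C=np.linalg.lstsq(np.c_[r[k,:2],np.ones(k.sum())],r[k,2],rcond=None)[0]; print('plane',C.round(4),np.median(r[:,2]))
    m=(abs(b[:,0])<25)&(b[:,1]>-40)&(b[:,1]<80)&(b[:,2]>-16)&(b[:,2]<0); q=b[m]
    if len(q)>5: print('bar',len(q),cv2.minAreaRect(q[:,:2].astype(np.float32)),np.percentile(q[:,2],90))
E
python3 chk.py
```

```text
10.575 [522.4  40.1 240.1] bay [  1.6  20.3 117.6] tool x,y,z in bay [[0.0, -1.0, 0.001], [-1.0, -0.0, 0.0], [-0.0, -0.001, -1.0]] q [-0.57  0.52  0.17  1.87  0.52  0.96  0.96] 33.79469414151759 [-0.8  0.3 -0.5]
wrist 14838
ext [[-62.5, -56.2, -45.7], [60.1, 92.3, -30.8]]
plane [-4.00000e-04 -6.40000e-03 -3.91607e+01] -39.751334531246705
bar 1114 ((1.5092251300811768, 22.17024803161621), (11.209921836853027, 89.49331665039062), 0.38684841990470886) -7.7429636952597525
top 1669
ext [[-63.7, -50.8, -45.8], [45.2, 93.1, -28.5]]
plane [-1.0800e-02  1.8000e-03 -3.9189e+01] -38.72380257607626
bar 174 ((0.6567769050598145, 21.31236457824707), (15.424266815185547, 89.36756134033203), 1.4418425559997559) -5.815027571850551
scene 1324
ext [[-55.9, -51.8, -45.7], [58.1, 75.1, -32.3]]
plane [ 2.90000e-03 -1.08000e-02 -3.96579e+01] -39.68460480446222
bar 151 ((-0.6844186782836914, 18.0909366607666), (13.22123908996582, 85.80279541015625), 0.5936239361763) -6.014380611893149
```

Filter is home: bar top at bay z -7.7, flat, centred within 2 mm. Next I go over the hatch with the fingers shut.

Emit:
{"op": "play_rows", "data": {
  "series": [
    [[-0.51,3.2,2.7,0,0,0,1],[-0.51,3.2,2.7,0,0,0,1],[-0.51,3.2,2.7,0,0,0,1],[-0.51,3.2,2.6,0,0,0,1],[3.06,0.49,0,0,0,0,1],[3.06,0.49,0,0,0,0,1],[3.06,0.49,0,0,0,0,1],[3.06,0.49,0,0,0,0,1],[3.06,0.49,0,0,0,0,1],[0,0,0,0,0,0,1],[0,0,0,0,0,0,1]]
  ]
}}

```text
clock: 12.1
eef_pos: [654.8, 192.6, 346.1]
tool_rot: [-2.618, -0.002, -2.983]
force: [0.0, 0.1, -0.4]
width: 0.4
gripper_force: 0.0
```

```bash
python3 st.py
```

```text
12.1 [654.8 192.6 346.1] bay [-57.6 175.2 274.2] tool x,y,z in bay [[0.001, -1.0, 0.002], [-1.0, -0.001, -0.0], [0.0, -0.002, -1.0]] q [-0.63  0.71  0.13  1.17  0.4   1.48  1.13] 0.43090065634037295 [ 0.   0.1 -0.4]
```

```bash
python3 - <<'E'
from h import *
pts=[np.array([-57.6,175.2,274.2]),np.array([-57.6,175.2,238]),np.array([-57.6,175.2,201])]
for th in [1.73,1.6,1.47,1.34,1.21,1.08,.95,.82,.69,.56,.44,.33,.23,.15,.09,.05,.02]:
    s,c=np.sin(th),np.cos(th); r=200
    pts.append(np.array([-57,112-r*c+4*s+11,4+r*s+4*c]))
W=np.array([unbay(p) for p in pts]); cum=np.round((W-W[0])/10,2); print(np.round(np.diff(cum,axis=0),2).tolist()); print(W[-1],pts[-1])
E
```

```text
[[0.29, -1.79, -3.13], [0.29, -1.82, -3.21], [-1.63, -0.32, 0.02], [-2.57, -0.27, 0.25], [-2.56, -0.43, -0.03], [-2.51, -0.59, -0.33], [-2.41, -0.75, -0.61], [-2.28, -0.88, -0.89], [-2.1, -1.01, -1.15], [-1.89, -1.11, -1.39], [-1.65, -1.21, -1.61], [-1.38, -1.27, -1.8], [-1.01, -1.22, -1.8], [-0.7, -1.13, -1.75], [-0.43, -1.04, -1.65], [-0.2, -0.82, -1.36], [-0.08, -0.62, -1.03], [0.0, -0.4, -0.69], [0.01, -0.3, -0.52]]
[426.73175738  22.7054833  119.39107629] [-57.         -76.88000667  11.99893337]
```

Emit:
{"op": "play_rows", "data": {
  "series": [
    [[0.29,-1.79,-3.13,0,0,0,1],[0.29,-1.82,-3.21,0,0,0,1],[-1.63,-0.32,0.02,0,0,0,1],[-2.57,-0.27,0.25,0,0,0,1],[-2.56,-0.43,-0.03,0,0,0,1],[-2.51,-0.59,-0.33,0,0,0,1],[-2.41,-0.75,-0.61,0,0,0,1],[-2.28,-0.88,-0.89,0,0,0,1],[-2.1,-1.01,-1.15,0,0,0,1],[0,0,0,0,0,0,1]]
  ]
}}

```text
clock: 13.35
eef_pos: [498.6, 113.8, 256.5]
tool_rot: [-2.618, -0.002, -2.982]
force: [1.2, 1.1, 0.6]
width: -0.1
gripper_force: 0.0
```

```bash
python3 st.py; python3 - <<'E'
from h import *
im,d=get_image('scene'); cv2.imwrite('pics/s3.png',cv2.resize(im[80:384,130:450,::-1],None,fx=1.9,fy=1.9))
E
```

```text
13.35 [498.6 113.8 256.5] bay [-56.5   8.5 170. ] tool x,y,z in bay [[0.002, -1.0, 0.002], [-1.0, -0.002, -0.0], [0.0, -0.002, -1.0]] q [-0.69  0.52  0.14  1.82  0.47  1.08  0.89] -0.14584274786498297 [1.2 1.1 0.6]
```

View pics/s3.png

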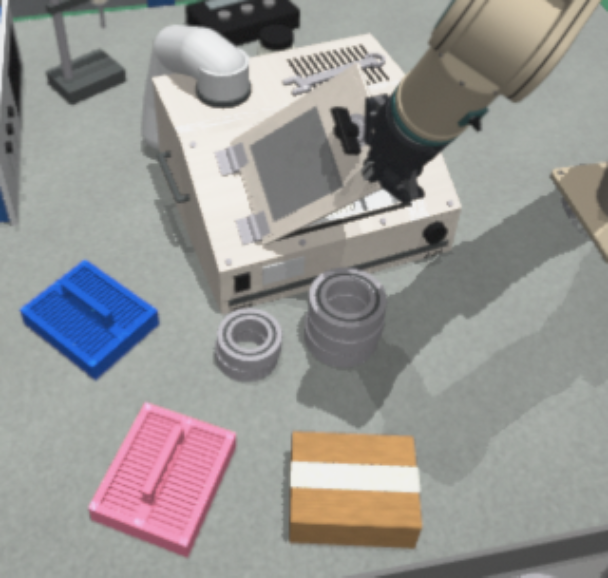

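Emit:
{"op": "play_rows", "data": {
  "series": [
    [[-1.89,-1.11,-1.39,0,0,0,1],[-1.65,-1.21,-1.61,0,0,0,1],[-1.38,-1.27,-1.8,0,0,0,1],[-1.01,-1.22,-1.8,0,0,0,1],[-0.7,-1.13,-1.75,0,0,0,1],[-0.43,-1.04,-1.65,0,0,0,1],[-0.2,-0.82,-1.36,0,0,0,1],[-0.08,-0.62,-1.03,0,0,0,1],[0,-0.4,-0.69,0,0,0,1],[0.01,-0.3,-0.52,0,0,0,1],[0,0,0,0,0,0,1]]
  ]
}}

```text
clock: 14.78
eef_pos: [427.5, 23.2, 120.3]
tool_rot: [-2.618, -0.0, -2.983]
force: [-0.3, -0.3, 0.6]
width: -0.4
gripper_force: 0.0
```

```bash
python3 st.py
```

```text
14.775 [427.5  23.2 120.3] bay [-56.9 -76.   13. ] tool x,y,z in bay [[0.0, -1.0, 0.0], [-1.0, -0.0, 0.0], [-0.0, -0.0, -1.0]] q [-0.69  0.65  0.24  2.21  0.68  0.58  0.63] -0.3652563882553322 [-0.3 -0.3  0.6]
```

Emit:
{"op": "play_rows", "data": {
  "series": [
    [[0.02,-0.15,-0.26,0,0,0,1],[0.02,-0.1,-0.17,0,0,0,1],[0.01,-0.05,-0.09,0,0,0,1],[0,0,0,0,0,0,1]]
  ]
}}

```text
clock: 15.28
eef_pos: [427.9, 20.3, 115.2]
tool_rot: [-2.618, -0.0, -2.983]
force: [-0.1, 0.9, 0.3]
width: 0.1
gripper_force: 0.0
```

Emit:
{"op": "play_rows", "data": {
  "series": [
    [[0.01,-0.05,-0.09,0,0,0,1],[0.01,-0.05,-0.09,0,0,0,1],[0.01,-0.05,-0.09,0,0,0,1],[0,0,0,0,0,0,1]]
  ]
}}

```text
clock: 15.78
eef_pos: [428.1, 20.1, 114.5]
tool_rot: [-2.618, 0.001, -2.981]
force: [-7.8, 12.4, 32.6]
width: -0.0
gripper_force: 17.4
```

```bash
python3 st.py
```

```text
15.775 [428.1  20.1 114.5] bay [-57.  -76.    6.4] tool x,y,z in bay [[0.001, -1.0, -0.002], [-1.0, -0.001, -0.0], [0.0, 0.002, -1.0]] q [-0.68  0.66  0.25  2.22  0.69  0.56  0.62] -0.01732782137472574 [-7.8 12.4 32.6]
```

Emit:
{"op": "play_rows", "data": {
  "series": [
    [[-0.2,1.23,2.17,0,0,0,1],[-0.2,1.22,2.18,0,0,0,1],[0.03,-0.44,1.5,-0.79,4.94,8.66,0],[0.03,-0.44,1.5,-0.79,4.94,8.66,0],[0.03,-0.44,1.5,-0.79,4.94,8.66,0],[0.03,-0.44,1.5,-0.79,4.94,8.66,0],[0.03,-0.44,1.5,-0.79,4.94,8.66,0],[0,0,0,-0.79,4.94,8.66,0],[0,0,0,-0.79,4.94,8.66,0],[0,0,0,-0.79,4.94,8.66,0],[0,0,0,-0.79,4.94,8.66,0],[0,0,0,0,0,0,0],[0,0,0,0,0,0,0]]
  ]
}}

```text
clock: 17.4
eef_pos: [425.6, 21.2, 231.0]
tool_rot: [-3.141, -0.524, -1.415]
force: [0.2, -0.2, 0.4]
width: 85.0
gripper_force: 0.0
```

```bash
python3 st.py;  cat > knob.py <<'E'
from h import *
s=ctrl.read_state()
for n in ['wrist','top','scene']:
    im,d=get_image(n); P,uv=cloud(n,d,s); b=bay(P); cv2.imwrite(f'pics/{n}4.png',im[...,::-1])
    m=(abs(b[:,0])<70)&(b[:,1]>-50)&(b[:,1]<100)&(abs(b[:,2]-8)<15); q=b[m]
    if len(q)>50: C=np.linalg.lstsq(np.c_[q[:,:2],np.ones(len(q))],q[:,2],rcond=None)[0]; print(n,'hatch plane',C.round(4),len(q))
    m=(abs(b[:,0])<45)&(abs(b[:,1]+78)<40)&(b[:,2]>28)&(b[:,2]<48); q=b[m]
    if len(q)>5: print(n,'wing',len(q),cv2.minAreaRect(q[:,:2].astype(np.float32)),np.percentile(q[:,2],[10,90]))
    for r in place_of('latch_grip',n)[:1]: print(n,r['p'],bay(world(n,r['pixel'],dat(d,r['pixel']),s)))
E
python3 knob.py
```

```text
17.4 [425.6  21.2 231. ] bay [ -0.  -78.2 108. ] tool x,y,z in bay [[1.0, -0.003, 0.0], [-0.003, -1.0, 0.001], [0.0, -0.001, -1.0]] q [-0.37  0.42 -0.19  2.12  0.7   0.97  2.23] 84.97041375478399 [ 0.2 -0.2  0.4]
wrist hatch plane [-2.0000e-04  1.5000e-03  8.5127e+00] 24951
wrist wing 1277 ((3.5665855407714844, -76.03508758544922), (58.49690628051758, 21.103864669799805), 11.059551239013672) [38.45839766 41.77282188]
wrist 0.61 [[  4.95539249 -77.83157665  41.1548778 ]]
top hatch plane [8.0000e-04 3.0000e-03 8.7096e+00] 2672
top wing 122 ((3.9569969177246094, -76.81842803955078), (19.760211944580078, 59.786468505859375), 76.81394958496094) [35.5247616  43.80970377]
top 0.72 [[ -7.20337396 -71.5563641   38.53110204]]
scene hatch plane [ 0.0000e+00 -1.5000e-03  8.8765e+00] 2829
scene wing 110 ((-6.61279296875, -78.81414794921875), (42.33831024169922, 22.300065994262695), 11.788473129272461) [32.41960353 42.62340941]
scene 0.63 [[  8.43644625 -80.31583182  41.68915234]]
```

View pics/wrist4.png

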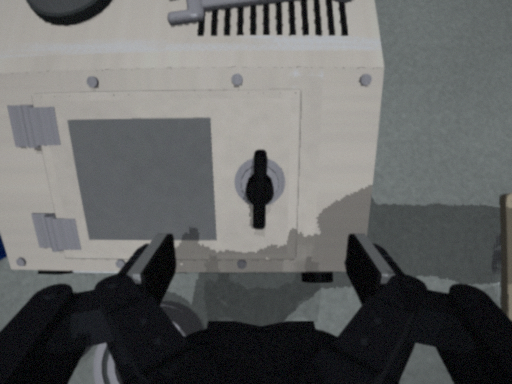

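Emit:
{"op": "play_rows", "data": {
  "series": [
    [[0.2,-1.22,-2.15,0,0,0,0],[0.2,-1.22,-2.15,0,0,0,0],[0.16,-0.99,-1.73,0,0,0,0],[0.16,-0.99,-1.73,0,0,0,0],[0,0,0,0,0,0,0],[0,0,0,0,0,0,1],[0,0,0,0,0,0,1],[0,0,0,0,0,0,1],[0,0,0,0,0,0,1],[0,0,0,0,0,0,1],[0,0,0,0,0,0,1],[0,0,0,0,0,0,1],[0,0,0,0,0,0,1]]
  ]
}}

```text
clock: 19.32
eef_pos: [433.4, -22.4, 154.0]
tool_rot: [-3.141, -0.523, -1.412]
force: [-0.8, 2.5, 5.7]
width: 19.9
gripper_force: 58.5
```

```bash
python3 st.py
```

```text
19.325 [433.4 -22.4 154. ] bay [ -0.2 -77.4  19.1] tool x,y,z in bay [[1.0, 0.0, -0.0], [0.0, -1.0, -0.001], [-0.0, 0.001, -1.0]] q [-0.34  0.55 -0.11  2.22  0.89  0.76  2.09] 19.9113667536203 [-0.8  2.5  5.7]
```

Emit:
{"op": "play_rows", "data": {
  "series": [
    [[0,0,0,0.61,-3.8,-6.67,1],[0,0,0,0.61,-3.8,-6.67,1],[0,0,0,0.61,-3.8,-6.67,1],[0,0,0,0.61,-3.8,-6.67,1],[0,0,0,0.61,-3.8,-6.67,1],[0,0,0,0.61,-3.8,-6.67,1],[0,0,0,0.61,-3.8,-6.67,1],[0,0,0,0.61,-3.8,-6.67,1],[0,0,0,0.61,-3.8,-6.67,1],[0,0,0,0.61,-3.8,-6.67,1],[0,0,0,0.61,-3.8,-6.67,1],[0,0,0,0.61,-3.8,-6.67,1],[0,0,0,0,0,0,1],[0,0,0,0,0,0,1]]
  ]
}}

```text
clock: 21.08
eef_pos: [437.3, -24.0, 155.3]
tool_rot: [-2.617, 0.028, -3.018]
force: [10.5, -6.0, 5.5]
width: 19.9
gripper_force: 59.5
```

```bash
python3 st.py; python3 -c "
from h import *;print(ctrl.read_state()['torque'])"
```

```text
21.075 [437.3 -24.  155.3] bay [  2.4 -73.8  19.2] tool x,y,z in bay [[-0.044, -0.999, -0.006], [-0.999, 0.044, -0.001], [0.001, 0.006, -1.0]] q [-0.62  0.57  0.3   2.22  0.68  0.59  0.71] 19.896326144615326 [10.5 -6.   5.5]
[-1.23331623 -1.97862879  0.93326927]
```

Emit:
{"op": "play_rows", "data": {
  "series": [
    [[0,0,0,0,0,0,0.2],[0,0,0,0,0,0,0.2],[0,0,0,0,0,0,0.2],[0,0,0,0,0,0,0.2],[-0.16,0.98,1.73,0,0,0,0.2],[-0.32,1.97,3.46,0,0,0,0.2],[-0.32,1.97,3.46,0,0,0,0.2],[0,0,0,0,0,0,0.2],[0,0,0,0,0,0,0.2]]
  ]
}}

```text
clock: 22.2
eef_pos: [424.4, 25.7, 239.5]
tool_rot: [-2.619, 0.02, -3.019]
force: [-0.3, -0.3, -0.3]
width: 68.2
gripper_force: 0.0
```

```bash
python3 st.py; sed -i "s/{n}4/{n}5/" knob.py; python3 knob.py
```

```text
22.2 [424.4  25.7 239.5] bay [  0.2 -78.7 117.7] tool x,y,z in bay [[-0.041, -0.999, 0.001], [-0.999, 0.041, 0.001], [-0.001, -0.001, -1.0]] q [-0.69  0.41  0.22  2.12  0.54  0.88  0.81] 68.24770874822784 [-0.3 -0.3 -0.3]
wrist hatch plane [8.0000e-04 2.0000e-03 8.5841e+00] 15176
wrist wing 1171 ((2.8710975646972656, -76.23957824707031), (21.094654083251953, 58.82527160644531), 12.925505638122559) [38.38887568 41.85666764]
wrist 0.96 [[  1.87558101 -79.261574    41.153073  ]]
top hatch plane [-1.2000e-03  1.4000e-03  8.7487e+00] 2668
top wing 151 ((2.628502368927002, -77.32408905029297), (58.62985610961914, 21.117082595825195), 81.62633514404297) [31.09131869 43.37256158]
top 0.72 [[ -1.81078923 -74.76662914  41.18476556]]
scene hatch plane [-1.8000e-03 -1.3000e-03  8.8259e+00] 2839
scene wing 126 ((0.7918331623077393, -77.03296661376953), (20.67302131652832, 59.1209831237793), 12.39866828918457) [33.75858622 42.73011801]
scene 0.47 [[  2.90776609 -68.02098738  40.72809543]]
```

View pics/wrist5.png

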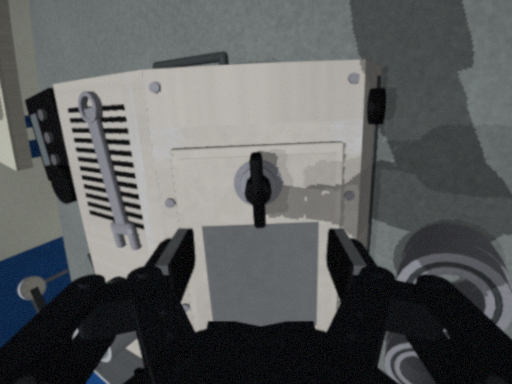

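Hatch is shut (plane flat at z 8.6) and the wing, at about (258,190), now lies along bay y. I'll measure its angle with the hub left out.

```bash
python3 - <<'E'
from h import *
s=ctrl.read_state()
for n in ['wrist','top','scene']:
    im,d=get_image(n);P,uv=cloud(n,d,s);b=bay(P)
    m=(abs(b[:,0])<40)&(abs(b[:,1]+78)<40)&(b[:,2]>36)&(b[:,2]<46);q=b[m][:,:2]-[0,-78]
    r=np.hypot(*q.T); e=[q[(r>15)&(np.sign(q[:,1])==k)].mean(0) for k in(1,-1)]
    v=e[0]-e[1]; print(n,e,'deg from bay y:',np.degrees(np.arctan2(v[0],v[1])))
E
```

```text
wrist [array([ 2.62033541, 22.41982167]), array([  3.48336558, -21.20133935])] deg from bay y: -1.133430080107877
top [array([ 3.19337627, 22.33791475]), array([  3.97559565, -21.53996274])] deg from bay y: -1.0213147290529372
scene [array([ 0.03146189, 22.21948378]), array([  0.90025403, -22.06529716])] deg from bay y: -1.1239016473185943
```

```bash
python3 -c "
from h import *
print(workorder.finish_job())"
```

```text
the job is handed in; nothing more can be done
None
```

The filter is home and flat in its seat, the hatch is shut, the wing knob is turned to within about 1° of a full quarter turn, and the hand is clear; I handed the job in at about 22 s and no verdict came back.

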